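# Pack the hardness tester's accessories into their fitted tray

## Task

Pack the hardness tester's accessories away: put the flat anvil, the vee anvil, the spot anvil and the thick unmarked test block each into the foam pocket cut for it in the tray, the same way up as they stand now and fully down on the pocket floor. The thin used-up test block and the loupe look similar but do not belong in the tray: leave them where they are.

Things in the scene. Friction and masses are not known exactly. Their poses are not given: they have to be found in the camera images.
- flat_anvil: Flat anvil: black steel disc, 60 mm across and 20 mm thick, lying on its face, with a plain round stem 24 mm across standing up from its middle to 40 mm. Loose, about 0.28 kg. Origin: centre of the underside (the disc's face); z up along the stem. (Behind all the things stands a window: its sill, panes and posts rise upright from x = 0.575 on; keep the arm clear.)
- vee_anvil: Vee anvil, standing head down: black steel square head, 40 x 40 mm and 22 mm high, its V groove facing the bench, and a plain round stem 25 mm across standing up from its middle, from 22 to 46 mm above the bench. Loose, about 0.28 kg. Origin: centre of the stem's upper end, 46 mm above the support; z points down (roll is pi); x and y along the sides of the square head.
- spot_anvil: Spot anvil, standing on its stem: black steel, round stem 25 mm across from 0 to 21 mm high, above it a collar 36 mm across from 21 to 34 mm, and a small solid button 16 mm across on top, up to 40 mm. Loose, about 0.12 kg. Origin: centre of the stem's lower end; z up.
- thick_block: Thick test block: plain bright steel disc, 49 mm across and 24 mm high, its top unmarked. Loose, about 0.36 kg. Origin: centre of the underside; z up.
- thin_block: Used-up test block, which does not belong in the tray: bright steel disc of nearly the same width, 50 mm across, but only 12 mm high, its top dotted with small indentations. Loose. Origin: centre of the underside; z up.
- the_loupe: Loupe, which does not belong in the tray: short black waisted tube, 38 mm across and 35 mm high, with a wide open bore on top. Loose. Origin: centre of the underside; z up.
- insert_flat: One of four dark grey foam inserts, 83 x 83 x 20 mm, fixed side by side, 84 mm apart, in any order, in an 18 mm high aluminium tray. Round pocket for the flat anvil's disc, 72 mm across, 12 mm deep, floor light grey. Origin: centre of the underside, below the pocket's centre, 3 mm above the bench; pocket floor 8 mm, foam top 20 mm above the origin. z up, x and y along its sides.
- insert_block: One of four dark grey foam inserts, 83 x 83 x 20 mm, fixed side by side, 84 mm apart, in any order, in an 18 mm high aluminium tray. Round pocket for the thick test block, 61 mm across, 12 mm deep, floor light grey. Origin: centre of the underside, below the pocket's centre, 3 mm above the bench; pocket floor 8 mm, foam top 20 mm above the origin. z up, x and y along its sides.
- insert_vee: One of four dark grey foam inserts, 83 x 83 x 20 mm, fixed side by side, 84 mm apart, in any order, in an 18 mm high aluminium tray. Square pocket for the vee anvil's head, 52 x 52 mm, sides along x and y, 12 mm deep, floor light grey. Origin: centre of the underside, below the pocket's centre, 3 mm above the bench; pocket floor 8 mm, foam top 20 mm above the origin. z up, x and y along its sides.
- insert_spot: One of four dark grey foam inserts, 83 x 83 x 20 mm, fixed side by side, 84 mm apart, in any order, in an 18 mm high aluminium tray. Round pocket for the spot anvil's stem, 37 mm across, 12 mm deep, floor light grey. Origin: centre of the underside, below the pocket's centre, 3 mm above the bench; pocket floor 8 mm, foam top 20 mm above the origin. z up, x and y along its sides.
Things that resemble listed ones, but are neither listed nor needed, are in the scene too. Leave any orange or pink look-alike of the flat_anvil alone.

How it is judged:
By the outcome, as a careful person would: the job done as asked, in the order asked, and still so for the second after the job is handed in, with the robot touching nothing.
It also fails if it takes over 120 s, if anything falls off the work surface, if the arm or the gripper's body presses on something with over 40 N, if the wrist force passes 120 N, or if a joint passes its speed limit or range.

## Robot

A 6-joint arm with a two-finger parallel gripper is mounted at the origin on the work surface; the furniture and walls round the work are solid. World frame = base frame: x ahead of the robot, y to its left, z up, the work surface at z = 0. Lengths are in m, angles in degrees, forces in N, time in s.
With the tool pointing down it reaches from about 0.4 to 0.825 m from the base axis. Payload 7 kg.
Tool frame: the origin (TCP) lies midway between the tips of the shut fingers; the grasp point (between the pads) lies 19 mm behind it (hold_point_z is the distance from the TCP to the grasp point, in m); z points along the fingers, y is the line along which they close (so a half turn about z gives the same grasp; the last joint's range is limited). The gripper opens to 88 mm and grips with 3 to 60 N. Pads are 19 mm wide; open, the fingers measure 130 mm over their backs; the gripper's body (78 mm by 193 mm) begins 47 mm behind the grasp point.
Start: joints at [82.34, 20.546, 0.682, 0, -70.136, -16.507], TCP at [0.276, 0.616, 0.227] pointing down, gripper open.
Joint ranges: [-176.03, 176.03], [-82.01, 121.73], [-58.28, 71.71], [-173.87, 95.51], [-174.79, -0.11], [-173.66, 173.66]. Speed limits (degrees/s): [136.94, 136.94, 172.46, 180, 180, 180].

## Interface

Orientations are given as [roll, pitch, yaw] about the fixed x, y, z axes, in that order (R = Rz(yaw) Ry(pitch) Rx(roll)).
In Python, from plant import get_state, capture, close_job, hold_point_z gives the robot as it stands.
- The arm moves only by the shell command python3 -m inch 'ROWS' [FORCE]. ROWS is text: rows parted by semicolons, each of 5 numbers parted by spaces: the shift along the tool's x, y, z normalised to -1 to 1, where 1 is 0.15 m, then the turn about the tool's z normalised to -1 to 1, where 1 is 360 degrees, then the opening, from 0 (shut) to 1 (fully open). In form: tx ty tz spin grip; .... A call has exactly 8 rows; each row shifts and turns the commanded pose from where the row before left it, along the tool's axes as they then stand; what a row does not reach is not made up. A row lasts 1/8 s, in which the tool goes at most 62.5 mm and 10.7 degrees, less where a joint would pass 70% of its speed; a pose out of reach is approached as far as the arm can. A call with a number of a shift or a turn outside -1 to 1 is refused whole. A call with a gripper value outside its range is refused whole. The fingers move at their own pace and stop on an object; FORCE is the grip in N (left out, the last holds). Time passes only in rows, so rows that do not move let the fingers close, or fill a call up. It gives the time, the measured TCP pose, the force, the opening and the grip force at its end, in the units of the state.
- get_state(): the state, without advancing time (a new reading comes with each control period).
- capture(name): name is "side" or "top"; returns a dict with "color" (400x640x3 uint8, blue, green, red), "mtx" (3x3 intrinsics, pixels), "dist_coeffs" ([k1, k2, p1, p2, k3] as OpenCV has them; the pictures are not rectified), "R" (3x3) and "t" (3): a world point X has camera coordinates R X + t. Camera axes: x right, y down, z forward; pixel columns grow to the right and rows downward; lengths in m; the calibration is good to about 2 mm. A picture is of the moment at which its call begins. There is no depth.
- close_job(): hands the job in; it is judged then, once.
The state is a dict: "time_s": time; "joints": joint angles; "qd": joint speeds; "joint_torque": joint torques, N m; "tcp_pos": TCP position; "eef_rot": TCP orientation; "contact_force": force on the tool from outside, world axes, zero at the start; "moment": the same for the moment, N m; "gripper_width": finger opening in m; "gripper_force": force on a finger pad.
Only numpy, scipy, OpenCV 4.12 (cv2) and the standard library are available. Lean on these libraries where they do the work, as an engineer would, in place of code of your own. Each camera call takes 0.05 s, during which the arm holds its last target. There are 200 camera calls.

## Working session

There is one attempt and no reset: what is moved stays moved. The work goes in short steps, Python scripts to look and compute and a shell command to move; the robot and the scene stay as the last step left them, time stands still between calls to the robot, and variables do not carry over. Pictures are saved under pics/ and viewed, at most 14 in all, crops included, and the job is handed in when it is done.

```bash
ls; mkdir -p pics; cat > h.py <<'E'
import numpy as np, cv2
from plant import get_state, capture, close_job, hold_point_z
def cast(c,uv,z):
    uv=np.array(uv,float).reshape(-1,1,2)
    n=cv2.undistortPoints(uv,np.array(c["mtx"]),np.array(c["dist_coeffs"])).reshape(-1,2)
    R=np.array(c["R"]);t=np.array(c["t"]).ravel()
    d=np.c_[n,np.ones(len(n))]@R; o=-R.T@t
    return o+d*((z-o[2])/d[:,2])[:,None]
def proj(c,X):
    R=np.array(c["R"]);return cv2.projectPoints(np.array(X,float).reshape(-1,1,3),cv2.Rodrigues(R)[0],np.array(c["t"],float),np.array(c["mtx"]),np.array(c["dist_coeffs"]))[0].reshape(-1,2)
E
python3 - <<'E'
from h import *
print(get_state(),hold_point_z)
for n in("top","side"):
    c=capture(n);cv2.imwrite(f"pics/{n}0.png",c["color"])
    R=np.array(c["R"]);print(n,-R.T@np.array(c["t"]),R[2])
E
```

```text
pics
{'time_s': 0.0, 'joints': array([ 8.23403984e+01,  2.05886097e+01,  6.33360868e-01, -2.16615075e-02,
       -7.01376971e+01, -1.65060811e+01]), 'qd': array([-0.05100948, -0.05340544, -0.00994425, -0.08911612,  0.02494481,
       -0.0632076 ]), 'joint_torque': array([ 1.62910026e-03, -5.82714415e+01,  2.93058836e+01,  6.99696198e+00,
        6.97512121e-03, -1.62443766e-04]), 'tcp_pos': array([0.27615015, 0.6153665 , 0.22564662]), 'eef_rot': array([ 1.79905098e+02, -6.88601295e-03, -2.41730533e+01]), 'contact_force': array([-0.37222419,  0.07051477, -0.04616635]), 'moment': array([ 0.04505752, -0.02289103,  0.045614  ]), 'gripper_force': 0.0, 'gripper_width': 0.08718761483239228} 0.0188
top [0.23180612 0.04766027 1.2463482 ] [ 0.11777453 -0.00319571 -0.99303522]
side [0.13010769 0.77635341 0.51420576] [ 0.28655499 -0.82467277 -0.48764849]
```

View pics/top0.png

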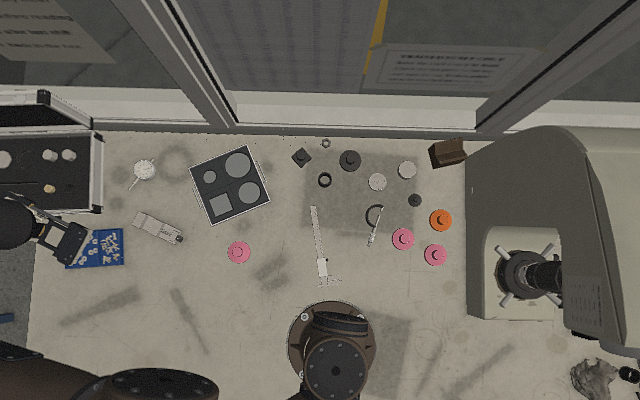

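View pics/side0.png

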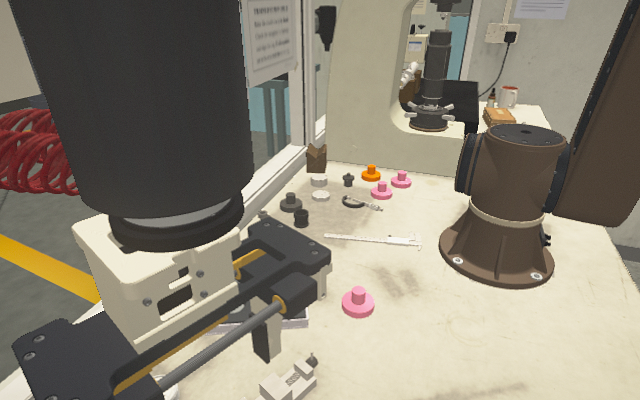

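The top view shows these candidates:
- **Vee:** the square at (301,157).
- **Flat anvil:** black at (350,160). The orange one at (440,220) and the pink ones at (403,238), (435,255) and (238,252) are decoys.
- **Spot or loupe:** (415,200) looks like the spot and (325,180) looks like the loupe.
- **Bright discs:** (377,182) and (407,170), thick or thin still to be settled.
- **Tray:** (230,185).

I'll check these in a close crop.

```bash
python3 - <<'E'
from h import *
a=cv2.imread("pics/top0.png");s=cv2.imread("pics/side0.png")
A=cv2.resize(a[130:235,180:450],None,fx=2.96,fy=2.96,interpolation=cv2.INTER_CUBIC)[:310]
S=cv2.resize(s[140:240,250:420],None,fx=2.8,fy=2.8,interpolation=cv2.INTER_CUBIC)
o=np.zeros((595,800,3),np.uint8);o[:A.shape[0],:A.shape[1]]=A;o[312:312+S.shape[0],:S.shape[1]]=S[:283]
cv2.imwrite("pics/crop0.png",o)
c=capture("top")
for n,uv,z in [("vee",(301,157),.03),("flat",(350,160),.03),("d1",(377,182),.02),("d2",(407,170),.02),("spot",(415,200),.03),("loupe",(325,180),.03),("holder",(448,152),.05)]:
    print(n,cast(c,uv,z)[0].round(3))
print(cast(c,[(246,145),(189,164),(212,225),(270,200)],.018).round(3))
g=cv2.cvtColor(a,cv2.COLOR_BGR2GRAY)
print(a[160:200:4,237],a[203,220],a[152,215],a[182,377],a[170,407])
E
```

```text
vee [0.504 0.095 0.03 ]
flat [ 0.499 -0.04   0.03 ]
d1 [ 0.441 -0.116  0.02 ]
d2 [ 0.477 -0.199  0.02 ]
spot [ 0.393 -0.219  0.03 ]
loupe [0.441 0.028 0.03 ]
holder [ 0.524 -0.304  0.05 ]
[[0.536 0.25  0.018]
 [0.478 0.405 0.018]
 [0.311 0.332 0.018]
 [0.384 0.177 0.018]]
[[116 117 119]
 [115 117 119]
 [117 123 120]
 [116 120 117]
 [125 129 129]
 [ 42  39  38]
 [ 59  59  59]
 [ 58  60  57]
 [ 64  61  61]
 [ 54  55  53]] [117 121 121] [130 145 151] [142 152 158] [139 146 154]
```

View pics/crop0.png

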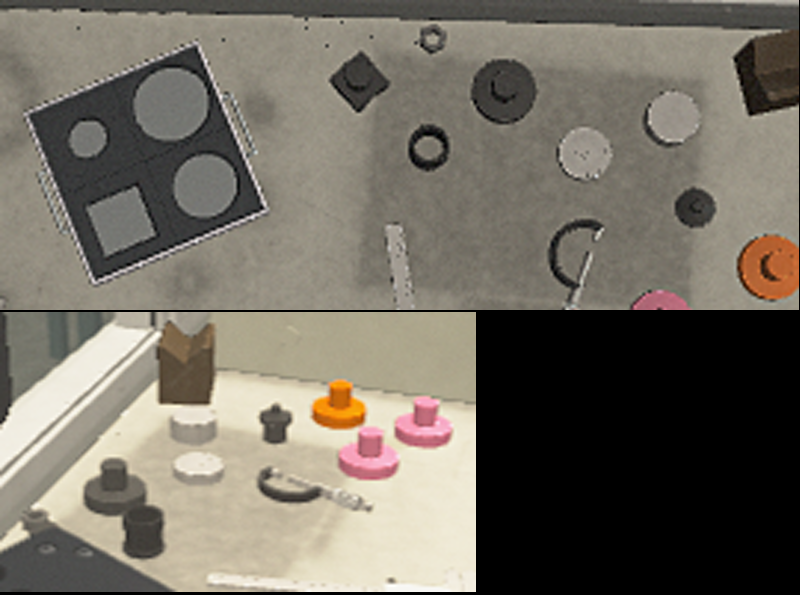

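The crop settles it. The thick block is the plain, tall disc at (407,170), and the thin block is the dotted one at (377,182). The spot anvil is (415,200), the loupe is the open ring at (325,180), the flat anvil is (350,160) and the vee is (301,157). The pockets are flat (237,164), spot (209,177), block (249,192) and vee (220,204). Next I'll measure them precisely.

```bash
cat > m.py <<'E'
from h import *
def blob(img,uv,lo,hi,r=26):
    u,v=uv;g=cv2.cvtColor(img,cv2.COLOR_BGR2GRAY)[v-r:v+r,u-r:u+r]
    g=cv2.resize(g,None,fx=4,fy=4,interpolation=cv2.INTER_CUBIC)
    m=cv2.inRange(g,lo,hi)
    cs,_=cv2.findContours(m,cv2.RETR_EXTERNAL,cv2.CHAIN_APPROX_NONE)
    p=(4*r+2.,4*r+2.)
    k=max(cs,key=lambda k:(cv2.pointPolygonTest(k,p,False)>=0,cv2.contourArea(k)))
    k=cv2.convexHull(k).reshape(-1,2).astype(np.float32)
    return (k+.5)/4-.5+[u-r,v-r]
def cen(c,k,z):
    P=cast(c,k,z)[:,:2].astype(np.float32);M=cv2.moments(P)
    return np.array([M["m10"],M["m01"]])/M["m00"],2e3*np.sqrt(M["m00"]/np.pi),cv2.minAreaRect(P*1000)
E
python3 - <<'E'
from m import *
c=capture("top");I=c["color"]
T=[("vee",(301,157),0,72,.013),("flat",(350,160),0,72,.01),("spot",(415,200),0,72,.02),("thick",(407,170),130,255,.024),
("Pflat",(237,164),92,255,.017),("Pspot",(209,177),92,255,.017),("Pblock",(249,192),92,255,.017),("Pvee",(220,204),92,255,.017)]
for n,uv,lo,hi,z in T:
    p,d,r=cen(c,blob(I,uv,lo,hi,21 if n[0]!='P' else 22),z)
    print(n,p.round(4),"eqd %.1f"%d,np.round(r[1],1),"ang %.1f"%r[2])
s=capture("side")
for n,uv,z in[("flat stem top",(291,193),.04),("thick top",(318,179),.024),("spot top",(348,175),.04)]:print(n,cast(s,uv,z)[0].round(3))
E
```

```text
vee [0.5067 0.0958] eqd 47.9 [44.2 42.6] ang 43.3
flat [ 0.5018 -0.0403] eqd 61.1 [60.5 61.3] ang 46.9
spot [ 0.3945 -0.2187] eqd 35.6 [34.2 35.6] ang 46.0
thick [ 0.4892 -0.2098] eqd 109.6 [117.1 116.2] ang 1.5
Pflat [0.4799 0.2712] eqd 69.1 [68.5 68.6] ang 2.5
Pspot [0.4449 0.3475] eqd 34.1 [32.4 35.5] ang 47.7
Pblock [0.4035 0.2361] eqd 58.5 [58.4 57.7] ang 2.4
Pvee [0.3686 0.3125] eqd 56.7 [50.7 50.7] ang 24.3
flat stem top [ 0.504 -0.048  0.04 ]
thick top [ 0.477 -0.184  0.024]
spot top [ 0.392 -0.207  0.04 ]
```

```bash
python3 -m inch '0 0 0 -0.0224 1; 0 0 0 -0.0224 1; 0 0 0 -0.0223 1; 0.137 0.397 0 0 1; 0.137 0.397 0 0 1; 0.137 0.397 0 0 1; 0.137 0.397 0 0 1; 0.137 0.397 0 0 1' 40; python3 -m inch '0.137 0.397 0 0 1; 0.137 0.397 0 0 1; 0.137 0.397 0 0 1; 0.137 0.397 0 0 1; 0.137 0.397 0 0 1; 0.137 0.397 0 0 1; 0 0 0 0 0.55; 0 0 0 0 0.55'
```

```text
time_s: 1.25
tcp_pos: [0.3785, 0.3185, 0.2268]
eef_rot: [-180.0, -0.0, 0.0]
contact_force: [0.8, 0.9, -0.0]
gripper_width: 0.0878
gripper_force: 0.0
time_s: 2.25
tcp_pos: [0.5003, -0.0345, 0.2264]
eef_rot: [-180.0, 0.0, -0.1]
contact_force: [0.9, 0.4, -0.0]
gripper_width: 0.073
gripper_force: 0.0
```

```bash
python3 -m inch '0 0 0 0 0.55; 0.01 0.038 0 0 0.55; 0 0 0.3 0 0.55; 0 0 0.3 0 0.55; 0 0 0.3 0 0.55; 0 0 0 0 0.55; 0 0 0 0 0.55; 0 0 0 0 0.55'; python3 - <<'E'
from m import *
c=capture("side");I=c["color"]
cv2.imwrite("pics/s1.png",cv2.resize(I[120:260,220:420],None,fx=4,fy=4,interpolation=cv2.INTER_CUBIC))
c=capture("top");print(get_state()["tcp_pos"])
for lo in (100,108,115,122):
    p,d,r=cen(c,blob(c["color"],(407,170),lo,255,14),.012);print(lo,p.round(4),d,np.round(r[1],1))
p,d,r=cen(c,blob(c["color"],(415,200),0,72,21),.027);print(p,d)
E
```

```text
time_s: 3.25
tcp_pos: [0.5034, -0.0393, 0.0936]
eef_rot: [-180.0, -0.2, 0.0]
contact_force: [0.4, -0.1, -0.9]
gripper_width: 0.0479
gripper_force: 0.0
[ 0.50295354 -0.03950969  0.09313151]
100 [ 0.4799 -0.1995] 87.3921340981191 [80.2 77.7]
108 [ 0.4799 -0.1995] 87.3921340981191 [80.2 77.7]
115 [ 0.4798 -0.1996] 87.3467418264865 [80.2 77.7]
122 [ 0.4798 -0.1996] 87.3195639114042 [80.2 77.7]
[ 0.3938976 -0.2160082] 32.90410607991711
```

View pics/s1.png

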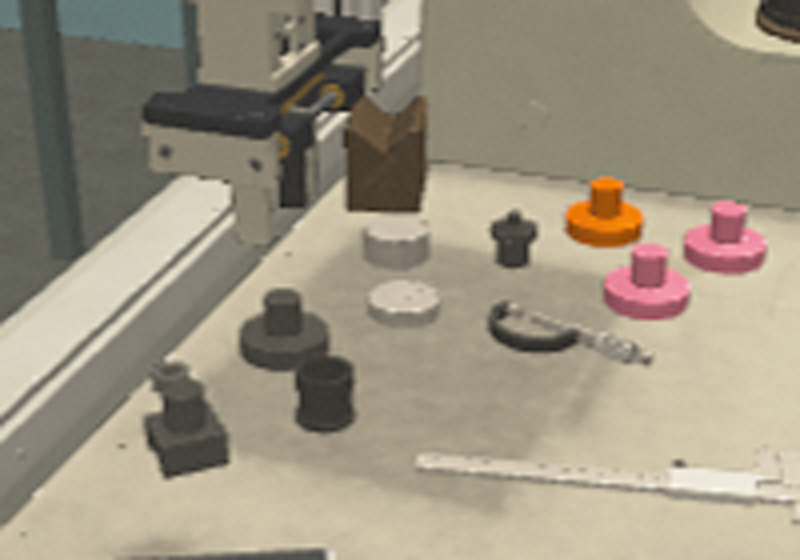

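The gripper is above the flat anvil, whose stem is at crop (283,305), and the way down is clear. I'll descend and grip the stem.

```bash
python3 -m inch '-0.008 0.006 0.15 0 0.55; 0 0 0.15 0 0.55; 0 0 0.155 0 0.55; 0 0 0 0 0.55; 0 0 0 0 0; 0 0 0 0 0; 0 0 0 0 0; 0 0 0 0 0' 40
```

```text
time_s: 4.35
tcp_pos: [0.5013, -0.0406, 0.0241]
eef_rot: [-180.0, -0.1, 0.0]
contact_force: [-1.5, 1.1, 6.9]
gripper_width: 0.0232
gripper_force: 40.0
```

```bash
python3 -m inch '0 0 -0.2 0 0; 0 0 -0.25 0 0; 0 0 -0.2 0 0; 0 0 0 0 0; -0.024 -0.346 0 0 0; -0.024 -0.346 0 0 0; -0.024 -0.346 0 0 0; -0.024 -0.346 0 0 0'; python3 -m inch '-0.024 -0.346 0 0 0; -0.024 -0.346 0 0 0; 0 0 0 0 0; 0 0 0 0 0; 0 0 0 0 0; 0 0 0 0 0; 0 0 0 0 0; 0 0 0 0 0'; python3 - <<'E'
from m import *
c=capture("top");I=c["color"]
o=cv2.resize(I[120:240,160:320],None,fx=4,fy=4,interpolation=cv2.INTER_CUBIC);cv2.imwrite("pics/t2.png",o)
print(get_state()["tcp_pos"])
E
```

```text
time_s: 5.35
tcp_pos: [0.4852, 0.168, 0.1196]
eef_rot: [179.9, 0.1, -0.0]
contact_force: [-0.0, -0.0, -2.9]
gripper_width: 0.0231
gripper_force: 40.0
time_s: 6.35
tcp_pos: [0.4794, 0.2704, 0.1209]
eef_rot: [-180.0, -0.0, -0.0]
contact_force: [-0.5, 0.2, -2.6]
gripper_width: 0.0231
gripper_force: 40.0
[0.47934422 0.27048346 0.12094271]
```

View pics/t2.png

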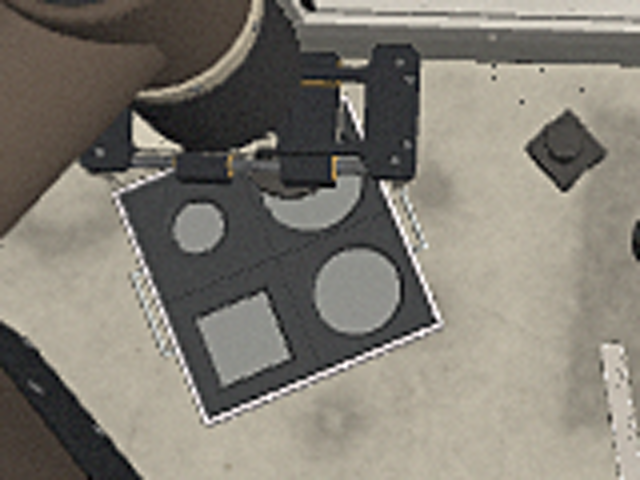

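The anvil hangs over the flat pocket at crop (310,190), and the tray is unchanged. I'll lower it.

```bash
python3 -m inch '0.003 -0.005 0.2 0 0; 0 0 0.18 0 0; 0 0 0.12 0 0; 0 0 0.06 0 0; 0 0 0 0 0; 0 0 0 0 0; 0 0 0 0 0; 0 0 0 0 0'
```

```text
time_s: 7.4
tcp_pos: [0.4799, 0.2716, 0.0373]
eef_rot: [-180.0, -0.0, -0.0]
contact_force: [-0.5, 0.4, -2.5]
gripper_width: 0.0235
gripper_force: 40.0
```

```bash
python3 -m inch '0 0 0.012 0 0; 0 0 0 0 0; 0 0 0 0 0; 0 0 0 0 0.5; 0 0 0 0 0.5; 0 0 0 0 0.5; 0 0 0 0 0.5; 0 0 -0.1 0 0.5'; python3 -m inch '0 0 -0.3 0 0.55; 0 0 -0.3 0 0.55; 0 0 0 0 0.55; 0.03 0.3 0 0 0.55; 0.03 0.3 0 0 0.55; 0.03 0.3 0 0 0.55; 0.03 0.3 0 0 0.55; 0 0 0 0 0.55'; python3 -c "
from m import *
c=capture('top');I=c['color']
p,d,r=cen(c,blob(I,(301,157),0,72,21),.011);print(p,r)"
```

```text
time_s: 8.4
tcp_pos: [0.4791, 0.2708, 0.0496]
eef_rot: [179.9, 0.1, -0.0]
contact_force: [-0.6, 0.4, -0.3]
gripper_width: 0.0438
gripper_force: 0.0
time_s: 9.4
tcp_pos: [0.4972, 0.0889, 0.1402]
eef_rot: [180.0, 0.0, -0.2]
contact_force: [-0.8, 0.0, 0.8]
gripper_width: 0.0479
gripper_force: 0.0
[0.50846679 0.09646741] ((508.58087158203125, 96.55402374267578), (2.138068914413452, 2.0940542221069336), 1.729418158531189)
```

```bash
python3 -m inch '0 0 0 0 0.55; 0.05 -0.035 0.15 0 0.55; 0 0 0.25 0 0.55; 0 0 0 0 0.55; 0 0 0 0 0.55; 0 0 0 0 0.55; 0 0 0 0 0.55; 0 0 0 0 0.55'
```

```text
time_s: 10.45
tcp_pos: [0.5054, 0.0968, 0.0806]
eef_rot: [-180.0, -0.1, -0.0]
contact_force: [0.1, -0.2, -0.4]
gripper_width: 0.0482
gripper_force: 0.0
```

```bash
python3 - <<'E'
from m import *
print(get_state()["tcp_pos"])
for n,b in(("side",(220,140,380,260)),("top",(260,120,420,240))):
    c=capture(n);u,v,U,V=b;cv2.imwrite(f"pics/{n}3.png",cv2.resize(c["color"][v:V,u:U],None,fx=4,fy=4,interpolation=cv2.INTER_CUBIC))
    print(n,proj(c,[[.506,.0955,.046]]))
E
```

```text
[0.50539093 0.09675929 0.0806099 ]
side [[265.73034549 217.56849609]]
top [[300.68669311 154.8479735 ]]
```

View pics/side3.png

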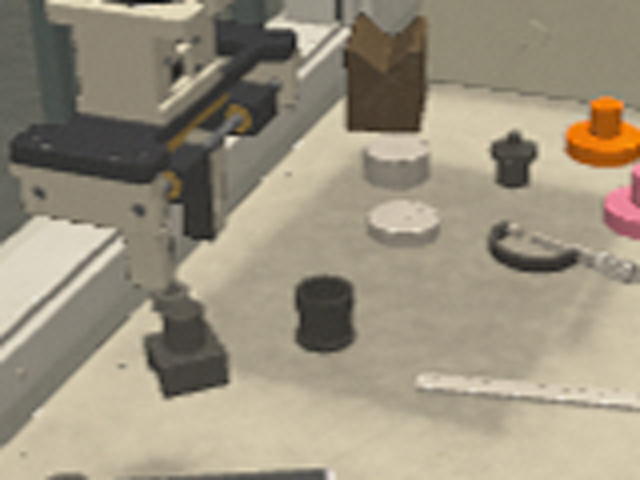

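The vee stem top is at side pixel (265.7,216.3). The prediction was (265.7,217.6), so the position is confirmed. I'll descend and grip.

```bash
python3 -m inch '0.004 0.008 0.15 0 0.55; 0 0 0.15 0 0.55; 0 0 0.064 0 0.55; 0 0 0 0 0.55; 0 0 0 0 0; 0 0 0 0 0; 0 0 0 0 0; 0 0 0 0 0' 40
```

```text
time_s: 11.55
tcp_pos: [0.5061, 0.0957, 0.0259]
eef_rot: [-180.0, -0.0, -0.0]
contact_force: [-1.1, 0.5, 4.0]
gripper_width: 0.0241
gripper_force: 40.0
```

```bash
python3 -m inch '0 0 -0.2 0 0; 0 0 -0.25 0 0; 0 0 -0.2 0 0; 0 0 0 0 0; -0.183 -0.289 0 0 0; -0.183 -0.289 0 0 0; -0.183 -0.289 0 0 0; -0.183 -0.289 0 0 0'; python3 -m inch '-0.184 -0.289 0 0 0; 0 0 0 0 0; 0 0 0 0.0264 0; 0 0 0 0.0264 0; 0 0 0 0 0; 0 0 0 0 0; 0 0 0 0 0; 0 0 0 0 0'; python3 - <<'E'
from m import *
for n,b in(("side",(170,180,370,340)),("top",(160,120,320,240))):
    c=capture(n);u,v,U,V=b;cv2.imwrite(f"pics/{n}4.png",cv2.resize(c["color"][v:V,u:U],None,fx=3.75,fy=3.75,interpolation=cv2.INTER_CUBIC))
E
```

```text
time_s: 12.55
tcp_pos: [0.3943, 0.2694, 0.1217]
eef_rot: [179.9, 0.1, -0.0]
contact_force: [1.1, -0.0, -2.2]
gripper_width: 0.0239
gripper_force: 40.0
time_s: 13.55
tcp_pos: [0.3684, 0.3122, 0.1229]
eef_rot: [-180.0, 0.0, -19.0]
contact_force: [-0.0, -0.6, -1.6]
gripper_width: 0.0242
gripper_force: 40.0
```

View pics/side4.png

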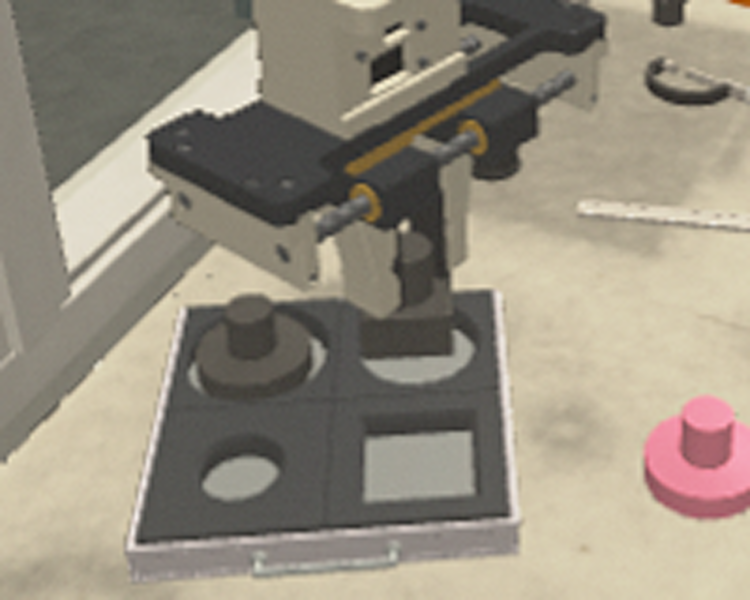

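View pics/top4.png

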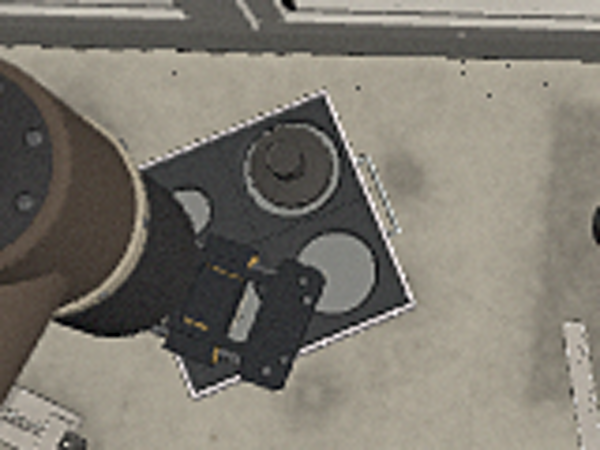

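The flat anvil sits in its pocket at side crop (250,355). The held vee head is square to the tray, above its pocket at side crop (418,460), so I'll lower it.

```bash
python3 -m inch '0 0 0.2 0 0; 0 0 0.18 0 0; 0 0 0.12 0 0; 0 0 0.055 0 0; 0 0 0 0 0; 0 0 0 0 0; 0 0 0 0 0; 0 0 0 0 0'
```

```text
time_s: 14.65
tcp_pos: [0.3686, 0.3125, 0.0402]
eef_rot: [-179.9, -0.0, -19.0]
contact_force: [0.4, 0.4, -2.4]
gripper_width: 0.0242
gripper_force: 40.0
```

```bash
python3 -m inch '0 0 0.02 0 0; 0 0 0 0 0; 0 0 0 0 0; 0 0 0 0 0.5; 0 0 0 0 0.5; 0 0 0 0 0.5; 0 0 0 0 0.5; 0 0 -0.1 0 0.5'; python3 -m inch '0 0 -0.35 0 0.55; 0 0 -0.25 0 0.55; 0 0 0 -0.0264 0.7; 0 0 0 -0.0264 0.7; 0 0 0 0 0.7; 0.122 0.35 0 0 0.7; 0.122 0.35 0 0 0.7; 0.122 0.35 0 0 0.7'; python3 -m inch '0.122 0.35 0 0 0.7; 0.122 0.35 0 0 0.7; -0.088 0.356 0 0 0.7; -0.088 0.356 0 0 0.7; -0.088 0.356 0 0 0.7; -0.088 0.356 0 0 0.7; -0.088 0.356 0 0 0.7; 0 0 0 0 0.7'; python3 - <<'E'
from m import *
c=capture("top");I=c["color"];cv2.imwrite("pics/full5.png",I)
for n,b in(("t",(180,130,280,235)),):
    u,v,U,V=b;cv2.imwrite(f"pics/{n}5.png",cv2.resize(I[v:V,u:U],None,fx=5,fy=5,interpolation=cv2.INTER_CUBIC))
E
```

```text
time_s: 15.65
tcp_pos: [0.368, 0.3114, 0.0509]
eef_rot: [179.9, 0.0, -19.0]
contact_force: [0.3, -0.0, 0.5]
gripper_width: 0.0436
gripper_force: 0.0
time_s: 16.65
tcp_pos: [0.4235, 0.1533, 0.1416]
eef_rot: [180.0, -0.0, -0.2]
contact_force: [1.2, 1.2, 0.2]
gripper_width: 0.0613
gripper_force: 0.0
time_s: 17.65
tcp_pos: [0.3923, -0.2201, 0.1413]
eef_rot: [180.0, 0.1, -0.6]
contact_force: [-0.6, 0.1, -1.0]
gripper_width: 0.0616
gripper_force: 0.0
```

View pics/full5.png

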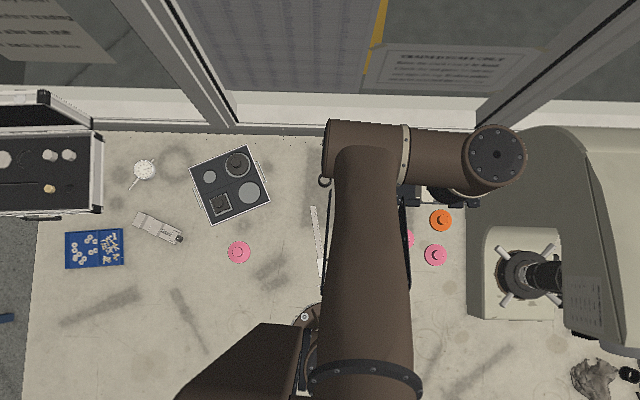

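The vee is in its pocket at (221,204). The arm clears the tester and the window. I'll go partway down over the spot anvil and measure the brown V-block's height, since it matters for the thick block.

```bash
python3 -m inch '0 0 0 0 0.7; 0 0 0.2 0 0.7; 0 0 0.2 0 0.7; 0 0 0 0 0.7; 0 0 0 0 0.7; 0 0 0 0 0.7; 0 0 0 0 0.7; 0 0 0 0 0.7'; python3 - <<'E'
from m import *
c=capture("side")
cv2.imwrite("pics/s6.png",cv2.resize(c["color"][130:230,270:430],None,fx=5,fy=5,interpolation=cv2.INTER_CUBIC))
print(proj(c,[[.394,-.217,.04],[.394,-.217,0]]).round(1))
b=cast(c,[(306.7,171.7),(325.5,172.7)],0);print(b.round(3))
for z in(.04,.06,.08,.1):print(z,proj(c,b+[0,0,z]).round(1).tolist())
E
```

```text
time_s: 18.7
tcp_pos: [0.3941, -0.2173, 0.0821]
eef_rot: [180.0, -0.1, -0.0]
contact_force: [0.3, -0.4, 0.8]
gripper_width: 0.0614
gripper_force: 0.0
[[348.3 173.5]
 [347.8 185.7]]
[[ 0.546 -0.27   0.   ]
 [ 0.487 -0.282  0.   ]]
0.04 [[306.5, 160.1], [325.6, 161.1]]
0.06 [[306.4, 154.2], [325.6, 155.2]]
0.08 [[306.2, 148.2], [325.7, 149.1]]
0.1 [[306.1, 142.1], [325.7, 143.0]]
```

View pics/s6.png

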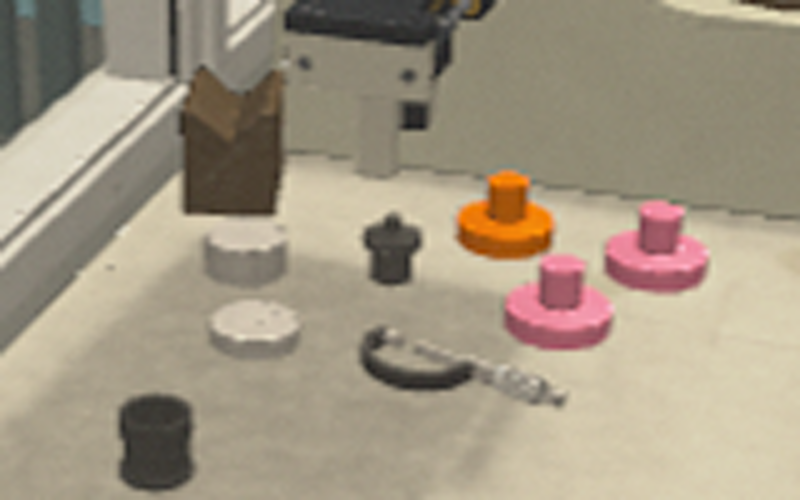

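The spot anvil is exactly where predicted (crop (392,217)), under the gripper. The V-block is about 70 mm high, so I'll take the thick block at yaw -25. Now I'll grip the spot anvil by its collar.

```bash
python3 -m inch '0 0 0.15 0 0.7; 0 0 0.15 0 0.7; 0 0 0.125 0 0.7; 0 0 0 0 0.7; 0 0 0 0 0; 0 0 0 0 0; 0 0 0 0 0; 0 0 0 0 0' 40; python3 -m inch '0 0 -0.2 0 0; 0 0 -0.25 0 0; 0 0 -0.2 0 0; 0 0 -0.1 0 0; 0 0 0 0 0; 0.088 -0.356 0 0 0; 0.088 -0.356 0 0 0; 0.088 -0.356 0 0 0'
```

```text
time_s: 19.75
tcp_pos: [0.3942, -0.2173, 0.0185]
eef_rot: [180.0, -0.1, -0.0]
contact_force: [-1.1, 1.8, 4.9]
gripper_width: 0.0322
gripper_force: 40.0
time_s: 20.75
tcp_pos: [0.4329, -0.0557, 0.1294]
eef_rot: [180.0, 0.1, -0.1]
contact_force: [2.0, -0.7, -0.7]
gripper_width: 0.0324
gripper_force: 40.0
```

```bash
python3 -m inch '0.088 -0.356 0 0 0; 0.088 -0.356 0 0 0; -0.02 -0.397 0 0 0; -0.02 -0.397 0 0 0; -0.02 -0.397 0 0 0; -0.02 -0.397 0 0 0; -0.02 -0.397 0 0 0; 0 0 0 0 0'; python3 -m inch '0 0 0 0 0; 0 0 0 0 0; 0 0 0.1 0 0; 0 0 0.1 0 0; 0 0 0.1 0 0; 0 0 0 0 0; 0 0 0 0 0; 0 0 0 0 0'; python3 - <<'E'
from m import *
c=capture("side");print(proj(c,[get_state()["tcp_pos"]]))
cv2.imwrite("pics/s7.png",cv2.resize(c["color"][200:350,150:350],None,fx=4,fy=4,interpolation=cv2.INTER_CUBIC))
E
```

```text
time_s: 21.75
tcp_pos: [0.4443, 0.3508, 0.1285]
eef_rot: [179.9, 0.0, 0.2]
contact_force: [0.1, -0.8, -1.5]
gripper_width: 0.0323
gripper_force: 40.0
time_s: 22.75
tcp_pos: [0.4452, 0.3479, 0.0859]
eef_rot: [-180.0, -0.0, 0.0]
contact_force: [-0.3, 0.8, -2.3]
gripper_width: 0.0322
gripper_force: 40.0
[[229.46739734 276.83122429]]
```

View pics/s7.png

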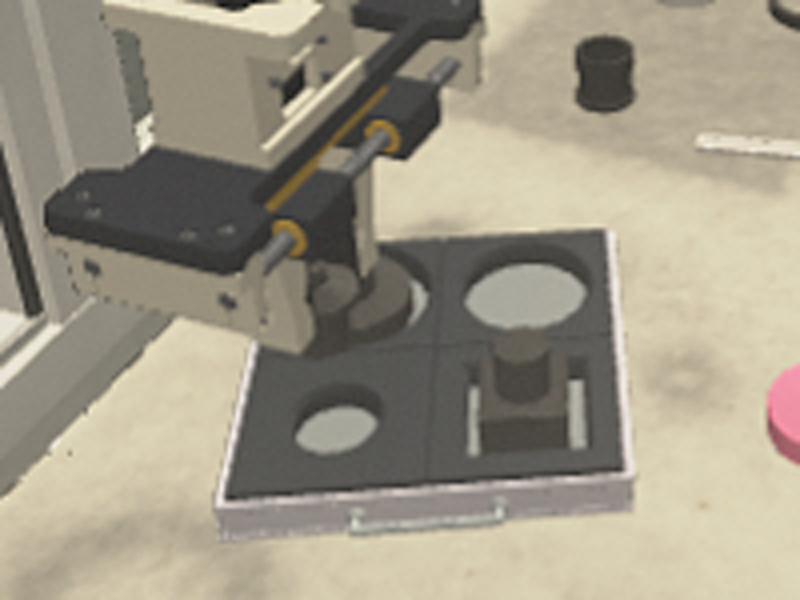

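```bash
python3 - <<'E'
from m import *
c=capture("side");p=get_state()["tcp_pos"];print(p)
a=np.linspace(0,2*np.pi,60)
b=p-[0,0,.0185]
for nm,r,z in(("button",.008,.04),("collar",.018,.034),("collarlow",.018,.021),("stemlow",.0125,0)):
    q=(proj(c,np.c_[b[0]+r*np.cos(a),b[1]+r*np.sin(a),0*a+b[2]+z])-[150,200])*4
    print(nm,q.min(0).round(),q.max(0).round())
for dx in(-.005,.005):print(dx,(proj(c,[b+[dx,0,.04]])-[150,200])*4)
I=cv2.cvtColor(c["color"],cv2.COLOR_BGR2GRAY)
np.set_printoptions(linewidth=250)
print(I[262:292:2,222:246])
E
```

```text
[0.4450995  0.34778526 0.08593135]
button [292. 255.] [332. 279.]
collar [270. 252.] [357. 307.]
collarlow [274. 276.] [361. 331.]
stemlow [293. 322.] [353. 361.]
-0.005 [[322.5905316  269.64968555]]
0.005 [[301.61598692 264.65880541]]
[[ 77 101 111 104  76  58  54  54  55  51  53  54  52  56  53  55  49 108 132 130 128 130  99  63]
 [ 91  84  69  55  49  51  55  55  57  51  52  53  54  55  57  54  48  84 119 131 129 129 114  96]
 [130 129 129 128  93  75  91  92  86  90  94  92  89  81  72  56  52  64 117 137 123 106  99  99]
 [126 127 129 131 103  74  74  74  67  80  98 101 103 101 105 101  86  59 116 120  77  77  94  99]
 [126 128 127 133 106  71  66  65  58  79 104 103 106 103 104 106 102  81  57  64  63  73  92  99]
 [126 127 128 129  96  63  70  80  93  91  90  97 101 102 102 103 104  82  61  63  60  79  96  98]
 [131 127 131 121  84  45  73  81  85  85  86  90  93  94  99  96  78  67  62  69  86  93  96  96]
 [134 125 126 129 124  87  70  80  86  85  87  87  93  81  70  62  72  87  94  95  94  94  96  96]
 [141 134 126 128 128 116  83  73  80  72  74  70  65  65  65  80  92  95  93  95  95  96  94  95]
 [142 139 129 128 128 129  98  64  69  68  63  65  64  60  61  76  93  92  93  95  93  91  85  77]
 [144 141 132 128 128 131 101  71  67  64  68  65  62  62  61  68  75  78  81  76  68  62  69  66]
 [144 145 132 128 128 120  87  60  67  69  69  67  64  64  65  65  68  66  67  67  67  70  65  71]
 [147 147 140 132 106  76  67  69  70  68  67  68  65  68  68  72  73  76  81  81  82  85  87  85]
 [ 97 101 106  85  67  67  67  69  69  65  69  74  77  79  85  84  83  88  83  85  86  84  83  83]
 [ 87  88  86  88  83  85  83  84  84  83  87  88  85  86  86  87  86  86  84  86  85  84  86  86]]
```

Prediction and picture agree within 2–3 mm. The spot anvil is held upright above its pocket at crop (340,430), and the vee and flat anvils are seated. I'll lower it.

```bash
python3 -m inch '0 0 0.12 0 0; 0 0 0.12 0 0; 0 0 0.08 0 0; 0 0 0.043 0 0; 0 0 0 0 0; 0 0 0 0 0; 0 0 0 0 0; 0 0 0 0 0'
```

```text
time_s: 23.85
tcp_pos: [0.4451, 0.3477, 0.0313]
eef_rot: [-180.0, -0.0, -0.0]
contact_force: [-0.4, -0.0, -1.0]
gripper_width: 0.0321
gripper_force: 40.0
```

```bash
python3 -m inch '0 0 0.013 0 0; 0 0 0 0 0; 0 0 0 0 0; 0 0 0 0 0.6; 0 0 0 0 0.6; 0 0 0 0 0.6; 0 0 0 0 0.6; 0 0 -0.1 0 0.6'; python3 -m inch '0 0 -0.3 0 0.75; 0 0 -0.3 0 0.75; 0 0 0 0 0.75; 0.02 0.397 0 0 0.75; 0.02 0.397 0 0 0.75; 0.02 0.397 0 0 0.75; 0.02 0.397 0 0 0.75; 0.02 0.397 0 0 0.75'; python3 - <<'E'
from m import *
I=cv2.imread("pics/top0.png");c=capture("top")
g=cv2.cvtColor(I,cv2.COLOR_BGR2GRAY)
np.set_printoptions(linewidth=250)
print(g[156:186:2,392:424])
G=cv2.resize(g[150:192,386:428],None,fx=8,fy=8,interpolation=cv2.INTER_CUBIC)
h=cv2.HoughCircles(G,cv2.HOUGH_GRADIENT,1,60,param1=120,param2=15,minRadius=62,maxRadius=86)
for x,y,r in h[0][:3]:
    uv=((x+.5)/8-.5+386,(y+.5)/8-.5+150);print(uv,r/8,cast(c,uv,.024)[0].round(4))
E
```

```text
time_s: 24.85
tcp_pos: [0.4444, 0.3467, 0.0435]
eef_rot: [179.9, 0.1, -0.0]
contact_force: [0.5, 0.7, 1.1]
gripper_width: 0.0528
gripper_force: 0.0
time_s: 25.85
tcp_pos: [0.4595, 0.0479, 0.1345]
eef_rot: [-180.0, -0.0, 0.0]
contact_force: [1.7, -0.1, 0.8]
gripper_width: 0.0657
gripper_force: 0.0
[[111 118 123 118 115 113 116 117 119 123 117 118 128 125 122 127 137 133 128 128 134 129 135 131 131 137 143 141 141 148 148 149]
 [111 111 116 110 117 115 116 117 118 117 112 103 114 112 120 118 115 124 119 118 120 118 115 117 124 128 130 139 143 145 151 149]
 [117 119 118 117 117 113 109 111 112 118 116 115 111 111 115  80 115 108 117 120 120 122 124 124 123 129 139 143 143 143 149 151]
 [114 111 116 113 107 110 115 113 111 108 112 142 153 152 153 150 151 149 149 156 134 109 118 117 123 126 136 143 146 143 147 150]
 [110 115 116 110 113 109 114 116 135 153 155 149 150 152 149 147 146 143 147 150 149 150 103 108 114 124 129 134 137 143 147 148]
 [114 110 106 115 117 114  82 120 153 149 152 148 149 149 148 142 148 150 152 150 153 151 149 130 116 126 130 136 145 143 148 149]
 [114 107 111 11
[... 536 characters left out ...]
2  89  52  60 100 186 157 151 148 152 152 150 154 148 112  98 114 121 132 135 137 134 140 142 145 151]
 [110 111 114 115 116 111 112 123 130 106  45  50  59  62  47  69  71  55  96 114 112 113 122 122 129 132 131 137 141 142 146 144]
 [110 109 110 110 111 118 121 119 118 117 124 121 114 118 122 124 113 115 120 119 117 120 118 120 123 134 140 142 145 140 140 147]
 [121 118 118 113 109 111 114 113 116 112 118 123 116 115 112 112 101 106 114 114 117 117 119 117 129 132 132 139 141 146 146 146]
 [124 123 117 111 109 113 111 111 115 116 113 110 122 116 106 116 118 116 120 114 113 115 119 124 131 137 137 140 143 141 143 145]]
(np.float32(406.875), np.float32(169.125)) 8.4 [ 0.4788 -0.1976  0.024 ]
```

```bash
python3 -m inch '0.024 0.332 0 0 0.75; 0.024 0.332 0 0 0.75; 0.024 0.332 0 0 0.75; 0.024 0.332 0 0 0.75; 0.024 0.332 0 0 0.75; 0 0 0 0.0231 0.75; 0 0 0 0.0231 0.75; 0 0 0 0.0232 0.75'; python3 -m inch '0 0 0.1 0 0.75; 0 0 0.2 0 0.75; 0 0 0.1 0 0.75; 0 0 0 0 0.75; 0 0 0 0 0.75; 0 0 0 0 0.75; 0 0 0 0 0.75; 0 0 0 0 0.75'; python3 - <<'E'
from m import *
c=capture("side");a=np.linspace(0,2*np.pi,60)
q=(proj(c,np.c_[.478+.0245*np.cos(a),-.199+.0245*np.sin(a),0*a+.024])-[270,130])*5;print(q.min(0),q.max(0))
cv2.imwrite("pics/s8.png",cv2.resize(c["color"][130:230,270:400],None,fx=5,fy=5,interpolation=cv2.INTER_CUBIC))
E
```

```text
time_s: 26.9
tcp_pos: [0.4775, -0.1995, 0.134]
eef_rot: [180.0, 0.0, -25.3]
contact_force: [1.0, -0.4, 0.2]
gripper_width: 0.0655
gripper_force: 0.0
time_s: 27.9
tcp_pos: [0.478, -0.1993, 0.0744]
eef_rot: [-180.0, -0.0, -25.0]
contact_force: [-0.6, -0.2, 0.4]
gripper_width: 0.0657
gripper_force: 0.0
[205.14241964 216.89737406] [287.34979936 252.17976239]
```

View pics/s8.png

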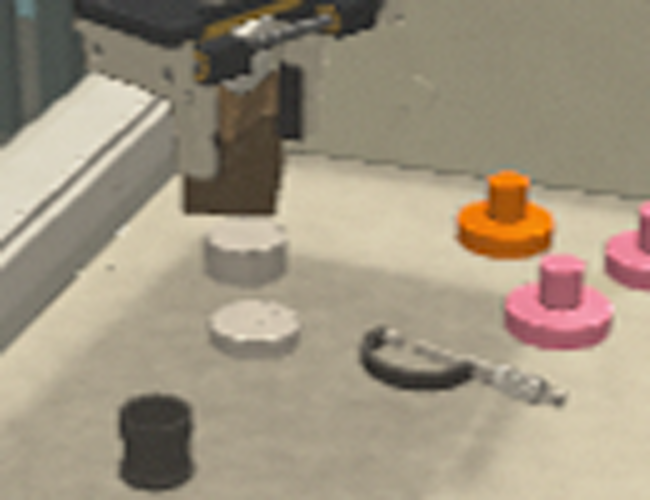

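The thick block's top spans crop x 205–288 as predicted, under the gripper. The thin dotted block at (254,325) is clear. I'll descend and grip.

```bash
python3 -m inch '0 0 0.15 0 0.75; 0 0 0.12 0 0.75; 0 0 0.07 0 0.75; 0 0 0.03 0 0.75; 0 0 0.02 0 0.75; 0 0 0.01 0 0.75; 0 0 0 0 0.75; 0 0 0 0 0.75' 50; python3 -m inch '0 0 0 0 0; 0 0 0 0 0; 0 0 0 0 0; 0 0 0 0 0; 0 0 0 0 0; 0 0 -0.05 0 0; 0 0 -0.1 0 0; 0 0 0 0 0'
```

```text
time_s: 28.95
tcp_pos: [0.478, -0.1993, 0.0143]
eef_rot: [-180.0, -0.0, -25.0]
contact_force: [-0.3, -0.3, -0.0]
gripper_width: 0.0658
gripper_force: 0.0
time_s: 29.95
tcp_pos: [0.4788, -0.1994, 0.0381]
eef_rot: [-179.9, -0.1, -25.0]
contact_force: [-0.2, -0.3, -2.5]
gripper_width: 0.0478
gripper_force: 50.0
```

```bash
python3 -m inch '0 0 -0.25 0 0; 0 0 -0.25 0 0; 0 0 -0.14 0 0; 0 0 0 0 0; -0.21 -0.3025 0 0 0; -0.21 -0.3025 0 0 0; -0.21 -0.3025 0 0 0; -0.21 -0.3025 0 0 0'; python3 -m inch '-0.21 -0.3025 0 0 0; -0.21 -0.3025 0 0 0; -0.21 -0.3025 0 0 0; -0.21 -0.3025 0 0 0; 0 0 0 0 0; 0 0 0 0 0; 0 0 0.2 0 0; 0 0 0 0 0';  python3 -m inch '0 0 0 0 0; 0 0 0 0 0; 0 0 0 0 0; 0 0 0 0 0; 0 0 0 0 0; 0 0 0 0 0; 0 0 0 0 0; 0 0 0 0 0'; python3 - <<'E'
from m import *
c=capture("side");p=get_state()["tcp_pos"];a=np.linspace(0,2*np.pi,60)
for z in(-.0143,.0097):
 q=(proj(c,np.c_[p[0]+.0245*np.cos(a),p[1]+.0245*np.sin(a),0*a+p[2]+z])-[150,200])*4;print(q.min(0),q.max(0))
cv2.imwrite("pics/s9.png",cv2.resize(c["color"][200:350,150:350],None,fx=4,fy=4,interpolation=cv2.INTER_CUBIC))
E
```

```text
time_s: 30.95
tcp_pos: [0.439, 0.0197, 0.1312]
eef_rot: [179.9, 0.1, -25.0]
contact_force: [0.7, 1.2, -2.3]
gripper_width: 0.0476
gripper_force: 50.0
time_s: 31.95
tcp_pos: [0.4015, 0.2334, 0.1005]
eef_rot: [179.7, 0.1, -25.1]
contact_force: [-0.6, -1.4, -3.6]
gripper_width: 0.0478
gripper_force: 50.0
time_s: 32.95
tcp_pos: [0.4028, 0.2362, 0.1025]
eef_rot: [180.0, 0.0, -25.0]
contact_force: [1.1, 0.7, -4.3]
gripper_width: 0.0476
gripper_force: 50.0
[467.49127923 148.38164388] [570.92560581 208.36905902]
[463.98588813 107.11932051] [569.10621963 165.56771339]
```

View pics/s9.png

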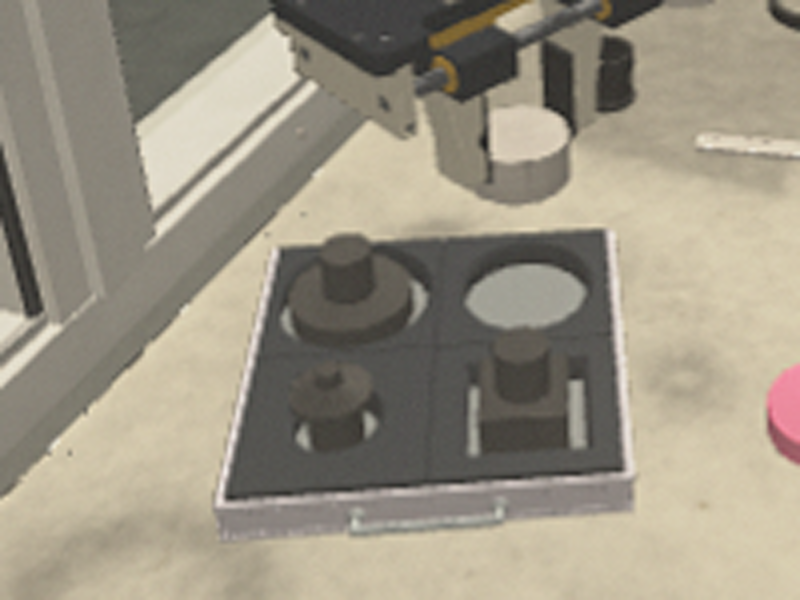

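The spot, vee and flat anvils are all seated. The block is upright in the grip at crop (530,155), as predicted. I'll lower it.

```bash
python3 -m inch '0.004 0 0.18 0 0; 0 0 0.17 0 0; 0 0 0.1 0 0; 0 0 0.05 0 0; 0 0 0 0 0; 0 0 0 0 0; 0 0 0 0 0; 0 0 0 0 0'
```

```text
time_s: 34.0
tcp_pos: [0.4035, 0.2362, 0.0279]
eef_rot: [-179.9, -0.0, -25.0]
contact_force: [-0.2, 0.7, -4.4]
gripper_width: 0.0475
gripper_force: 50.0
```

```bash
python3 -m inch '0 0 0.014 0 0; 0 0 0 0 0; 0 0 0 0 0; 0 0 0 0 0.68; 0 0 0 0 0.68; 0 0 0 0 0.68; 0 0 0 0 0.68; 0 0 -0.1 0 0.68'; python3 -m inch '0 0 -0.3 0 0.68; 0 0 -0.3 0 0.68; 0 0 -0.2 0 0.68; 0 0.3 0 0 0.68; 0 0.4 0 0 0.68; 0 0.4 0 0 0.68; 0 0.3 0 0 0.68; 0 0 0 0 0.68'; python3 - <<'E'
from m import *
c=capture("side");d=capture("top")
a=cv2.resize(c["color"][200:350,150:350],None,fx=2,fy=2);b=cv2.resize(d["color"][120:240,160:460],None,fx=2.6,fy=2.6)
o=np.zeros((300+b.shape[0],b.shape[1],3),np.uint8);o[:300,:400]=a;o[300:]=b
o=o[:600];s=c["color"][130:230,270:400];s=cv2.resize(s,(377,290));o[:290,402:779]=s
cv2.imwrite("pics/f.png",o);print(o.shape)
E
```

```text
time_s: 35.0
tcp_pos: [0.4028, 0.2353, 0.0398]
eef_rot: [179.9, 0.0, -25.0]
contact_force: [0.3, 0.2, 0.7]
gripper_width: 0.0599
gripper_force: 0.0
time_s: 36.0
tcp_pos: [0.3131, 0.0435, 0.1604]
eef_rot: [-179.9, -0.0, -25.1]
contact_force: [-0.1, 0.2, 0.6]
gripper_width: 0.0596
gripper_force: 0.0
(600, 780, 3)
```

View pics/f.png

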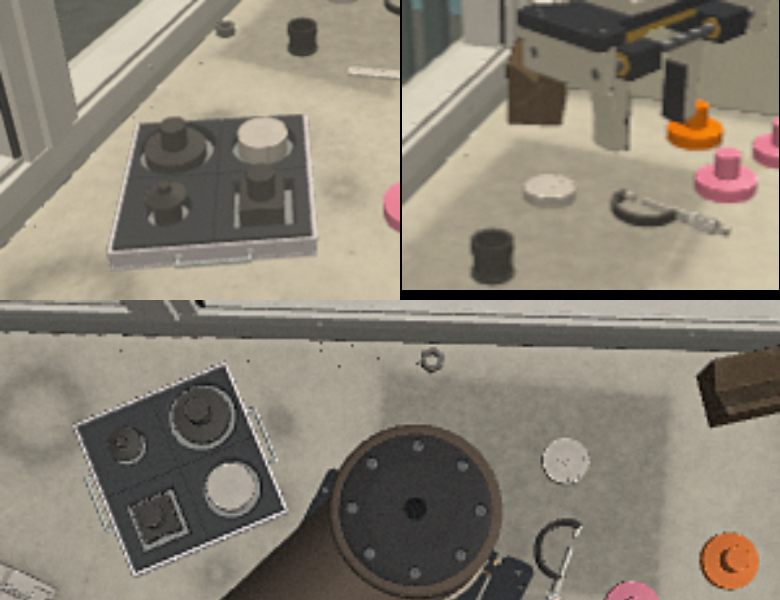

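All four pieces are level in their pockets. The thin block, loupe and look-alikes haven't moved, and the gripper is clear.

```bash
python3 -c "
from plant import close_job
print(close_job())"
```

```text
the job is handed in; nothing more can be done
None
```

The flat anvil, vee anvil, spot anvil and thick test block are each upright in their own tray pocket, the thin block and loupe were left where they were, and the job was handed in at about 36 s.

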